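# Work a scaled-in filter cartridge loose and stand it in the descaling mug

## Task

The cartridge of the water-filter jug has seized in its seat with limescale, so a straight pull only lifts the jug. Take the cartridge by its bar knob and rock it back and forth in small arcs with a light upward pull until it breaks free, without lifting, tipping or dragging the jug and without forcing the pointer tab hard against the lugs on either side of it. Then lift the cartridge out and stand it foot down, knob up, in the mug with the yellow band, and let go; leave the mug standing and the other things where they are.

Things in the scene. Friction and masses are not known exactly. Their poses are not given: they have to be found in the camera images.
- jug: squat white water-filter jug, grey-green deck on top, loose on four rubber feet, full, about 2 kg: a pull of 17 to 22 N lifts it, and from about 7 N it may turn along with the cartridge. 130 (x) x 170 (y) x 130 mm high; loop handle out to y = +136 mm, pouring lip out to y = -108 mm. Origin: centre of the underside, z up
- jug_seat (a point): middle of the mouth of the seat (31 mm bore) in the jug's flat deck, 130 mm above its underside; axes as the jug's. The scaled-up rubber seal inside grips the cartridge till it is up some 8 mm: 28 to 44 N to pull straight, 0.3 to 0.7 N m to turn (varies). While turned, a light pull of 3 to 6 N makes it creep up 0.3 to 1 mm an arc and it stays there; past the seal it is loose
- cartridge: filter cartridge, 124 mm long, 0.14 kg, seized in the seat. Origin: centre of its foot, z along its axis to the knob, x along the bar knob. From the foot: off-white body 23 mm across (z 0 to 70 mm), seal land 28 mm across (70 to 86), flange 52 mm across (86 to 94, rests on the deck), dark bar knob (94 to 124). Seated, the foot is 44 mm above the jug's underside
- knob (a point): point on the cartridge's axis in its bar knob, 113 mm above the foot, 19 mm above the flange; axes as the cartridge's. The knob is 44 mm long (x), 30 mm high; its two flat sides face +y and -y, 14 mm apart
- tab_tip (a point): tip of the orange pointer tab, 7 mm wide, which sticks out of the cartridge's flange along -x, 43 mm from the axis, 90 mm above the foot. It stands between two lugs on the deck and meets one when the cartridge's yaw is 0.22 rad either way from the jug's; more than 25 N on a lug would snap it (about 0.9 N m beyond what turning takes)
- lug_a: one of two index lugs on the jug's deck: grey-green posts, 11 x 6 mm, 22 mm high, 37 mm from the seat's axis, one on either side of the pointer tab, 0.40 rad from the jug's -x direction; this one counter-clockwise seen from above. Origin: centre of its foot
- lug_b: the other index lug, the same, on the clockwise side
- mug: white mug with a yellow band, 90 mm across, 94 mm high, 0.31 kg, empty, loose. Origin on its underside, 19 mm off the mug's axis towards the handle, which reaches to y = -64 mm; z up
- mug_inside (a point): centre of the mug's inner floor, 8 mm above the mug's underside; the opening is 72 mm across at the rim (86 mm above this point) and narrows to 46 mm at the floor
- jug_lip (a point): point at the jug's pouring lip, 100 mm from the jug's axis, for seeing whether the jug has been shifted or turned
- jam_jar: jam jar with a white lid, 61 mm across, 90 mm high, bystander; origin under its centre
- mustard_jar: mustard jar with a yellow lid, 57 mm across, 85 mm high, bystander; origin under its centre
- tin: food tin, 58 mm across, 72 mm high, bystander; origin under its centre
Mind the look-alikes: they are no part of the job. What is shaped like the cartridge but green is not meant.

How it is judged:
On the way:
1. the cartridge has broken free of the seal: raised at least 11 mm from its seat in the jug, the jug standing level on the worktop (z of cartridge in the frame of jug above 0.055 m and height (world z) of jug below 0.004 m and angle between jug's own z axis and vertical below 0.06 rad), for 0.1 s.
At the end, for the whole second after the job is handed in: The cartridge stands foot down on the floor of the yellow-banded mug (foot within 22 mm of the middle and 15 mm of the floor, leaning less than 0.4 rad), released and at rest; mug and jug stand level on the worktop (horizontal distance between cartridge and mug_inside below 0.022 m and z of cartridge in the frame of mug_inside between -0.006 and 0.015 m and angle between cartridge's own z axis and vertical below 0.4 rad and linear speed of each of cartridge, mug below 0.03 m/s and height (world z) of mug below 0.005 m and angle between each of mug, jug's own z axis and vertical below 0.06 rad and height (world z) of jug below 0.004 m); the robot touches nothing.
It fails at once if the jug is lifted off the worktop (its origin more than 6 mm up) or tipped by more than 0.09 rad (height (world z) of jug above 0.006 m or angle between jug's own z axis and vertical above 0.09 rad).
It fails at once if the jug is dragged or turned: it or its lip shifts by more than 10 mm (distance of any of jug, jug_lip from where it was at the start of the episode above 0.01 m).
It fails at once if the pointer tab is forced against a lug with more than 25 N (contact force between cartridge and lug_a above 25 N or contact force between cartridge and lug_b above 25 N).
It fails at once if the mug is tipped over (more than 0.5 rad) or pushed away by more than 60 mm (angle between mug's own z axis and vertical above 0.5 rad or distance of mug from where it was at the start of the episode above 0.06 m).
It fails at once if a bystander is moved by more than 30 mm (distance of any of jam_jar, mustard_jar, tin from where it was at the start of the episode above 0.03 m).
It also fails if it takes over 64 s, if anything falls off the work surface, if the arm or the gripper's body presses on something with over 40 N, if the wrist force passes 120 N, or if a joint passes its speed limit or range.

## Robot

A 6-joint arm with a two-finger parallel gripper is mounted at the origin on a cart in front of the work surface, level with it; the furniture and walls round the work are solid. World frame = base frame: x ahead of the robot, y to its left, z up, the work surface at z = 0. Lengths are in m, angles in rad, forces in N, time in s.
With the tool pointing down it reaches from about 0.35 to 0.8 m from the base axis. Payload 7.3 kg.
Tool frame: the origin (TCP) lies between the finger pads; the fingertips stand 25 mm ahead of it and the grasp point (between the pads) lies 6 mm ahead of it (r.tip_extent is the distance from the TCP to the fingertips, in m); z points along the fingers, y is the direction in which the jaws open and shut (so a half turn about z gives the same grasp; the last joint's range is limited). The gripper opens to 85 mm and grips with 20 to 120 N. Pads are 22 mm wide; open, the fingers measure 114 mm over their backs; the gripper's body (76 mm by 85 mm) begins 54 mm behind the grasp point. The pads swing forward as they close: fully open they stand 13 mm farther back than shut.
Start: joints at [1.166, 0.342, 1.524, -0, 1.275, -0.146], TCP at [0.134, 0.508, 0.256] pointing down, gripper open.
Joint ranges: [-2.53, 2.53], [-0.77, 2.02], [0.04, 2.7], [-1, 4.14], [0.28, 2.66], [-3.11, 3.11]. Speed limits (rad/s): [2.57, 2.57, 3.14, 3.14, 3.14, 3.14].

## Interface

Orientations are given as a unit quaternion [x, y, z, w].
In Python, from workcell import r, command_gripper, optics gives the robot as it stands. The module is installed in compiled form; this text tells all that it offers. Calls block until the motion is done:
- r.reach(position, orientation): joint-space move of the TCP to a pose.
- r.move_straight(position, orientation=None, speed=0.15, max_force=None): straight line of the TCP; orientation=None keeps the orientation; speed is the mean speed in m/s. With max_force (N) it stops when the force on the tool has changed by that much, and returns True; else False.
- r.movej(angles): joint-space move.
- command_gripper(opening, force=None): finger opening in m; force is the grip in N (None keeps the last); returns when the fingers have stopped.
- r.hold(seconds).
- r.solve_ik(position, orientation): joint angles nearest the present ones, or None.
- r.read_state(): the state.
- optics.get_image(name): name is "side" or "top" or "wrist"; returns (picture, depth): 384x512x3 uint8, red, green, blue; 384x512 float32, m along the optical axis (not along the pixel's ray), 0 where there is no reading.
- optics.camera_model(name): a dict with "K" (3x3 intrinsics, pixels), "R" (3x3) and "t" (3): a world point X has camera coordinates R X + t; the wrist camera has in their place "tool_from_camera" (4x4, takes a point from camera to tool coordinates, whose origin is the TCP and whose axes are the flange's). Camera axes: x right, y down, z forward; pixel columns grow to the right and rows downward; lengths in m; the calibration is good to about 2 mm. A picture is of the moment at which its call begins: read the wrist's pose just before it. camera_model takes no time and is no camera call.
A pose or a line that the arm cannot do raises r.PlanningError and nothing moves.
- r.finish_job(): hands the job in, once; it reports no verdict.
The state is a dict: "time_s": time; "joint_positions": joint angles; "dq": joint speeds; "tau": joint torques, N m; "eef_pos": TCP position; "eef_rot": TCP orientation; "contact_force": force on the tool from outside, world axes, zero at the start; "torque": the same for the moment, N m; "grip_width": finger opening in m.
Only numpy, scipy, OpenCV 4.12 (cv2) and the standard library are available. Lean on these libraries where they do the work, as an engineer would, in place of code of your own. Each camera call takes 0.05 s, during which the arm holds its last target.

## Working session

There is one attempt and no reset: what is moved stays moved. The work goes in short steps, each a Python script; the robot and the scene stay as the last script left them, time stands still between calls to the robot, and variables do not carry over. Pictures are saved under pics/ and viewed, and the job is handed in when it is done.

```bash
mkdir -p pics; python3 - <<'E'
from workcell import r, optics
import cv2,numpy as np
s=r.read_state();print({k:np.round(v,3) for k,v in s.items()})
for n in("top","side","wrist"):
    im,d=optics.get_image(n);cv2.imwrite(f"pics/{n}0.png",im[:,:,::-1]);np.save(f"pics/{n}0.npy",d);np.save(f"pics/{n}0im.npy",im)
    m=optics.camera_model(n);print(n,{k:np.round(v,4).tolist() for k,v in m.items()})
E
```

```text
{'time_s': np.float64(0.0), 'joint_positions': array([ 1.166,  0.343,  1.525, -0.   ,  1.275, -0.146]), 'dq': array([ 0.   , -0.001, -0.   ,  0.   , -0.002,  0.001]), 'tau': array([-2.0000e-03, -4.3367e+01, -2.4600e+01, -0.0000e+00,  8.0000e-03,
       -0.0000e+00]), 'eef_pos': array([0.134, 0.507, 0.256]), 'eef_rot': array([ 0.129,  0.992, -0.001, -0.   ]), 'contact_force': array([-0.347,  1.838, -0.438]), 'torque': array([-0.004,  0.002, -0.077]), 'grip_width': np.float64(0.086)}
top {'K': [[456.3403, 0.0, 258.4775], [0.0, 456.3403, 194.7841], [0.0, 0.0, 1.0]], 'R': [[0.0072, -0.9999, -0.0131], [-0.9896, -0.0052, -0.1436], [0.1435, 0.014, -0.9895]], 't': [0.0053, 0.5193, 1.27]}
side {'K': [[394.2634, 0.0, 257.6765], [0.0, 394.2634, 190.8704], [0.0, 0.0, 1.0]], 'R': [[0.9407, -0.3391, 0.011], [-0.1877, -0.5472, -0.8157], [0.2826, 0.7652, -0.5784]], 't': [-0.4852, 0.2076, 1.1545]}
wrist {'K': [[325.9127, 0.0, 253.0396], [0.0, 325.9127, 201.0237], [0.0, 0.0, 1.0]], 'tool_from_camera': [[-0.0004, -0.9479, -0.3185, 0.0807], [1.0, -0.0003, -0.0003, -0.0005], [0.0002, -0.3185, 0.9479, -0.1171], [0.0, 0.0, 0.0, 1.0]]}
```

View pics/top0.png

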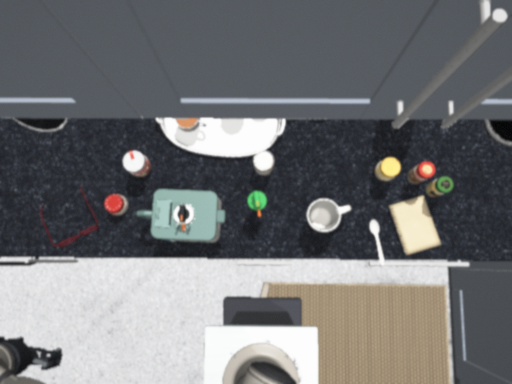

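View pics/side0.png

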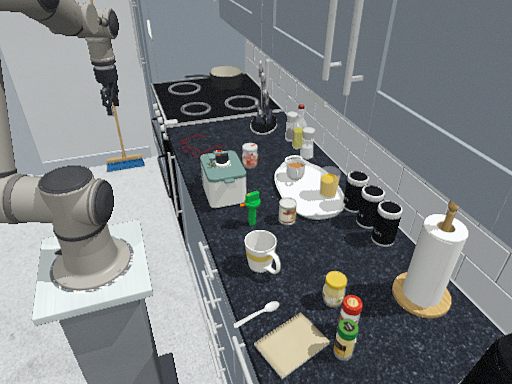

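View pics/wrist0.png

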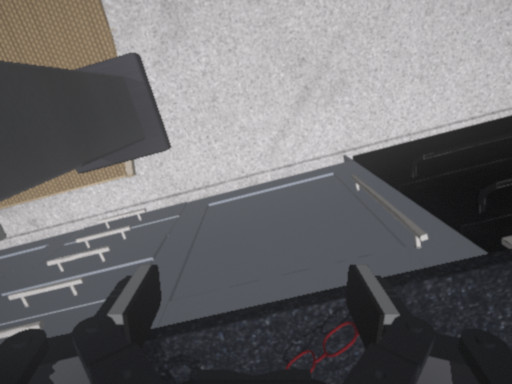

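The top view shows a jug with a grey-green deck, a dark knob and an orange tab near (184,215). The banded mug is near (325,214), and a green cartridge look-alike stands at (257,202). I'll confirm these with enlarged crops and measure from depth.

```bash
cat > h.py <<'E'
import numpy as np,cv2
from workcell import r,optics,command_gripper
from scipy.spatial.transform import Rotation as Ro
def cam(n,pose=None):
    m=optics.camera_model(n);K=np.array(m["K"])
    if n=="wrist":
        T=np.array(m["tool_from_camera"]);p,q=pose;A=Ro.from_quat(q).as_matrix()
        Rw=A@T[:3,:3];o=A@T[:3,3]+np.array(p)
    else:
        Rw=np.array(m["R"]).T;o=-Rw@np.array(m["t"])
    return K,Rw,o
def plane(c,uv,z):
    K,Rw,o=c;d=Rw@np.linalg.solve(K,[uv[0],uv[1],1]);return o+d*(z-o[2])/d[2]
def cloud(c,d):
    K,Rw,o=c;v,u=np.mgrid[:d.shape[0],:d.shape[1]]
    P=np.stack([(u-K[0,2])/K[0,0]*d,(v-K[1,2])/K[1,1]*d,d],-1);return P@Rw.T+o
def proj(c,X):
    K,Rw,o=c;p=K@(Rw.T@(np.array(X)-o));return p[:2]/p[2]
E
python3 - <<'E'
from h import *
im=np.load('pics/top0im.npy');d=np.load('pics/top0.npy');si=np.load('pics/side0im.npy')
a=cv2.resize(im[170:260,130:250],None,fx=6,fy=6,interpolation=cv2.INTER_CUBIC)
cv2.imwrite('pics/c_jug.png',a[:,:,::-1])
b=np.hstack([cv2.resize(im[180:250,240:360],(400,233)),cv2.resize(si[140:280,190:320],(400,233*2))[:233]])
cv2.imwrite('pics/c_mug.png',np.hstack([cv2.resize(im[180:250,240:360],(400,400)),cv2.resize(si[140:280,190:320],(400,400))])[:,:,::-1])
c=cam('top');P=cloud(c,d)
for uv in[(184,215),(183,228),(165,205),(210,235),(257,202),(322,214),(325,230),(116,205),(388,169),(264,163),(145,213),(222,215)]:
    print(uv,P[uv[1],uv[0]].round(3))
# deck mask by height
z=P[...,2];
for n,lo,hi,box in(("deck",.12,.14,(130,170,240,260)),("mugrim",.088,.1,(290,185,360,245))):
    m=np.zeros(z.shape,np.uint8);x0,y0,x1,y1=box;m[y0:y1,x0:x1]=((z>lo)&(z<hi))[y0:y1,x0:x1]
    pts=P[m>0][:,:2].astype(np.float32);print(n,len(pts),pts.mean(0),cv2.minAreaRect(pts))
hsv=cv2.cvtColor(im,cv2.COLOR_RGB2HSV)
m=(hsv[...,1]>130)&(hsv[...,0]<15);m[:, :150]=0;m[:,240:]=0;m[:185]=0;m[260:]=0
print(np.argwhere(m).mean(0)[::-1],m.sum())
E
```

```text
(184, 215) [0.447 0.198 0.165]
(183, 228) [0.416 0.205 0.134]
(165, 205) [0.476 0.254 0.136]
(210, 235) [0.398 0.134 0.132]
(257, 202) [0.487 0.011 0.125]
(322, 214) [ 0.468 -0.176  0.011]
(325, 230) [ 0.416 -0.173  0.091]
(116, 205) [0.486 0.413 0.049]
(388, 169) [ 0.586 -0.35   0.086]
(264, 163) [ 0.605 -0.007  0.069]
(145, 213) [0.456 0.311 0.12 ]
(222, 215) [0.452 0.104 0.125]
deck 3034 [0.45294687 0.20097274] ((0.45405763387680054, 0.20642875134944916), (0.217438742518425, 0.1323084533214569), 87.75537109375)
mugrim 173 [ 0.4612246  -0.17753634] ((0.4574485421180725, -0.17369383573532104), (0.0969041958451271, 0.0899825245141983), 65.84878540039062)
[181.96153846 221.65384615] 26
```

View pics/c_jug.png

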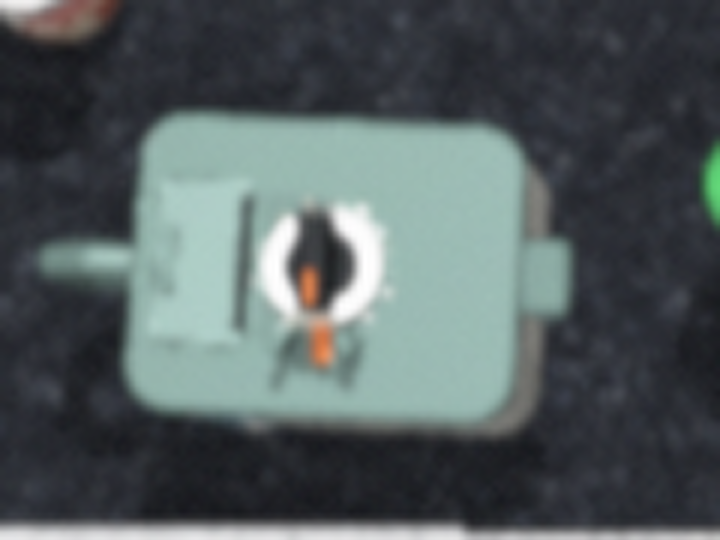

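View pics/c_mug.png

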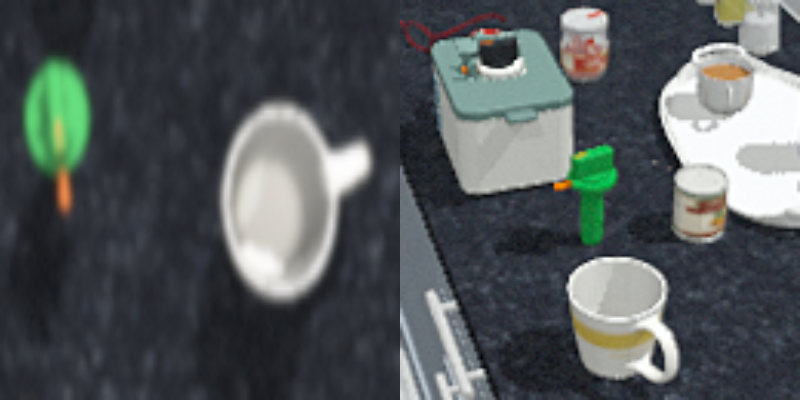

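```bash
python3 - <<'E'
from h import *
q=[0,1,0,0]
s=r.read_state()
r.move_straight([.15,.5,.40])
r.reach([.44,.205,.36],q)
s=r.read_state();print(s['eef_pos'],s['eef_rot'],s['joint_positions'].round(3) if hasattr(s['joint_positions'],'round') else s['joint_positions'])
im,d=optics.get_image("wrist");cv2.imwrite("pics/w1.png",im[:,:,::-1]);np.savez("pics/w1.npz",im=im,d=d,p=s['eef_pos'],q=s['eef_rot'])
E
```

```text
[0.43971294 0.20566611 0.3600446 ] [-3.65489097e-04  9.99999921e-01  1.56695654e-04 -1.07611155e-05] [ 0.279  0.206  1.427  0.     1.509 -1.292]
```

View pics/w1.png

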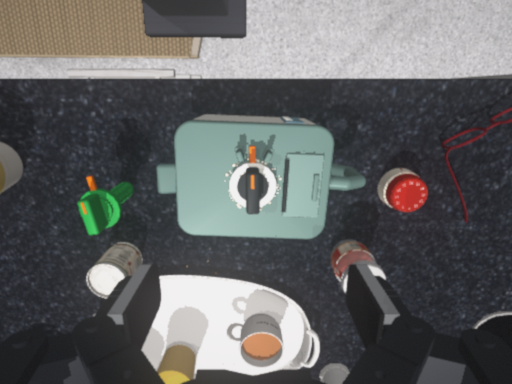

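The wrist view shows the jug deck centred near (254,180), with the white flange at (252,186), the dark bar knob from about (252,165) to (253,213), and the orange tab at (253,153) between the two lugs. The green look-alike is at (100,210) and is not the target.

```bash
python3 - <<'E'
from h import *
w=np.load('pics/w1.npz');im,d=w['im'],w['d'];c=cam('wrist',(w['p'],w['q']));P=cloud(c,d)
hsv=cv2.cvtColor(im,cv2.COLOR_RGB2HSV);z=P[...,2]
box=np.zeros(z.shape,bool);box[100:250,150:345]=1
def rep(n,m,zz):
    m=m.astype(np.uint8);k,l,st,ce=cv2.connectedComponentsWithStats(m);i=1+np.argmax(st[1:,4]);m=(l==i)
    uv=np.argwhere(m)[:,::-1];X=np.array([plane(c,p,zz)[:2] for p in uv],np.float32)
    rect=cv2.minAreaRect(X);print(n,len(uv),'uv',uv.mean(0),'X',X.mean(0),'rect',np.round(rect[0],4),np.round(rect[1],4),round(rect[2],2),'zmed',np.median(z[m]),'cloud',np.median(P[m],0).round(4));return m,X
deck,_=rep('deck',box&(hsv[...,0]>60)&(hsv[...,0]<100)&(hsv[...,1]>40)&(abs(z-.13)<.006),.13)
kn,_=rep('knob',box&(z>.16)&(z<.185),.168)
fl=box&(hsv[...,1]<50)&(hsv[...,2]>150)&(abs(z-.138)<.008)
m,X=rep('flange',fl,.138)
print(cv2.minEnclosingCircle(X),)
ft=cv2.fitEllipse(X[cv2.convexHull(X,returnPoints=False)[:,0]]);print(ft)
tab,_=rep('tab',box&(hsv[...,0]<15)&(hsv[...,1]>140)&(z<.15),.136)
print('lugs');lug=box&(z>.142)&(z<.157)&~fl
k,l,st,ce=cv2.connectedComponentsWithStats(lug.astype(np.uint8))
for i in range(1,k):
    if st[i,4]>8: print(ce[i],st[i,4],P[l==i].mean(0).round(4))
cv2.imwrite('pics/w1c.png',cv2.resize(im[110:250,160:350],None,fx=4,fy=4,interpolation=cv2.INTER_CUBIC)[:,:,::-1])
E
```

```text
deck 9672 uv [252.56399917 164.21918941] X [0.43450126 0.20463045] rect [0.4547 0.2045] [0.1696 0.1301] 87.68 zmed 0.1280770014724385 cloud [0.4247 0.2037 0.1281]
knob 581 uv [252.62306368 192.66609294] X [0.45410693 0.20438927] rect [0.4548 0.2042] [0.0437 0.013 ] 0.36 zmed 0.1666936868511234 cloud [0.4542 0.2048 0.1667]
flange 2031 uv [303.73362875 185.54455933] X [0.45549646 0.25956795] rect [0.4563 0.2585] [0.0391 0.0703] 87.52 zmed 0.131644325210299 cloud [0.4565 0.2606 0.1316]
((0.4564457833766937, 0.2582910358905792), 0.03952150419354439)
((0.45551735162734985, 0.25685915350914), (0.07434431463479996, 0.07888316363096237), 10.940768241882324)
tab 84 uv [251.85714286 153.52380952] X [0.42072505 0.20355077] rect [0.4213 0.2032] [0.017  0.0053] 0.08 zmed 0.13652041435696494 cloud [0.4206 0.2037 0.1365]
lugs
[239.98666667 156.13333333] 75 [0.4209 0.1916 0.1498]
[268.10958904 157.26027397] 73 [0.422  0.2201 0.1498]
[252.26190476 169.4047619 ] 42 [0.4347 0.204  0.1491]
```

View pics/w1c.png

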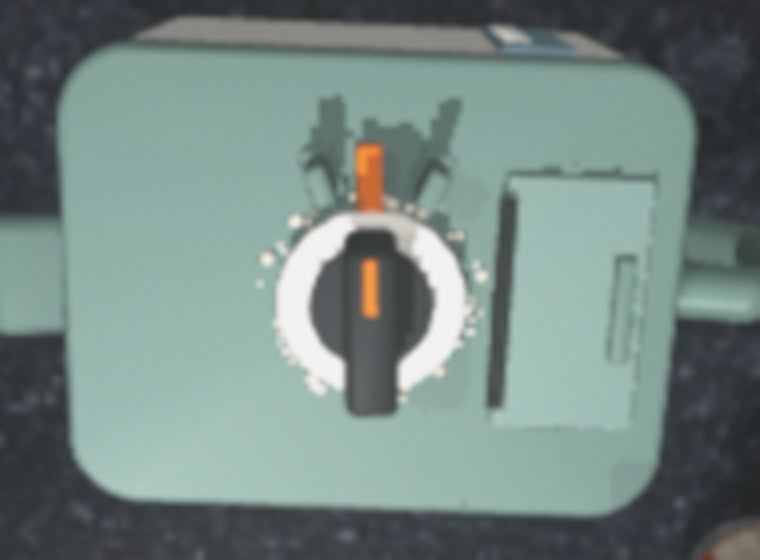

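```bash
python3 - <<'E'
from h import *
w=np.load('pics/w1.npz');im,d=w['im'],w['d'];c=cam('wrist',(w['p'],w['q']));P=cloud(c,d)
for row in (180,186,192):
    print(row,[(round(float(P[row,u,1]),3),round(float(P[row,u,2]),3)) for u in range(225,325,3)])
z=P[...,2];kn=np.zeros(z.shape,np.uint8);kn[150:230,235:270]=((z>.163)&(z<.185))[150:230,235:270]
uv=np.argwhere(kn>0)[:,::-1];X=np.array([plane(c,p,.168)[:2] for p in uv],np.float32)
l=cv2.fitLine(X,cv2.DIST_L2,0,.01,.01).ravel();print('knob line',l,np.arctan(l[1]/l[0]))
print(r.tip_extent,r.read_state()['time_s'])
E
```

```text
180 [(0.174, 0.129), (0.177, 0.127), (0.181, 0.138), (0.184, 0.139), (0.188, 0.138), (0.191, 0.14), (0.194, 0.139), (0.198, 0.166), (0.201, 0.167), (0.204, 0.167), (0.207, 0.167), (0.21, 0.167), (0.213, 0.14), (0.217, 0.14), (0.22, 0.138), (0.223, 0.137), (0.226, 0.138), (0.23, 0.128), (0.234, 0.127), (0.237, 0.127), (0.24, 0.134), (0.243, 0.134), (0.246, 0.132), (0.25, 0.132), (0.253, 0.131), (0.256, 0.132), (0.26, 0.131), (0.263, 0.131), (0.266, 0.132), (0.269, 0.131), (0.272, 0.135), (0.275, 0.134), (0.279, 0.132), (0.283, 0.129)]
186 [(0.174, 0.128), (0.177, 0.128), (0.181, 0.137), (0.184, 0.137), (0.187, 0.137), (0.191, 0.139), (0.194, 0.139), (0.198, 0.165), (0.201, 0.168), (0.204, 0.168), (0.207, 0.168), (0.21, 0.165), (0.213, 0.141), (0.217, 0.139), (0.22, 0.139), (0.223, 0.137), (0.226, 0.138), (0.23, 0.137), (0.234, 0.128), (0.237, 0.128), (0.24, 0.134), (0.243, 0.132), (0.247, 0.131), (0.25, 0.131), (0.253, 0.131), (0.257, 0.132), (0.26, 0.13), (0.263, 0.132), (0.266, 0.132), (0.27, 0.131), (0.272, 0.136), (0.276, 0.135), (0.28, 0.128), (0.284, 0.128)]
192 [(0.173, 0.127), (0.177, 0.128), (0.181, 0.137), (0.184, 0.137), (0.187, 0.137), (0.191, 0.141), (0.194, 0.14), (0.198, 0.166), (0.201, 0.166), (0.204, 0.168), (0.207, 0.167), (0.21, 0.167), (0.213, 0.14), (0.217, 0.14), (0.22, 0.14), (0.223, 0.137), (0.227, 0.137), (0.231, 0.127), (0.234, 0.127), (0.237, 0.129), (0.24, 0.132), (0.243, 0.132), (0.247, 0.131), (0.25, 0.131), (0.253, 0.133), (0.257, 0.132), (0.26, 0.131), (0.263, 0.132), (0.267, 0.131), (0.27, 0.132), (0.273, 0.135), (0.277, 0.131), (0.281, 0.128), (0.284, 0.129)]
knob line [0.99988914 0.01489133 0.45447734 0.20439136] 0.014891882
0.025 2.85
```

```bash
cat >> h.py <<'E'
def qy(a): return (Ro.from_euler('z',a)*Ro.from_quat([0,1,0,0])).as_quat()
def st(tag=''):
    s=r.read_state();print(tag,'t%.2f'%s['time_s'],'p',np.round(s['eef_pos'],4),'yaw %.4f'%(Ro.from_quat(s['eef_rot'])*Ro.from_quat([0,1,0,0]).inv()).as_euler('xyz')[2],'F',np.round(s['contact_force'],2),'M',np.round(s['torque'],2),'g %.4f'%s['grip_width']);return s
E
python3 - <<'E'
from h import *
command_gripper(.05,80)
a=.015;X=[.4546,.2042]
r.reach(X+[.24],qy(a));st('above')
print(r.move_straight(X+[.169],qy(a),speed=.08,max_force=6));st('down')
command_gripper(0,80);st('closed')
im,d=optics.get_image("wrist");cv2.imwrite("pics/w2.png",im[:,:,::-1])
im,d=optics.get_image("side");cv2.imwrite("pics/s2.png",cv2.resize(im[120:240,160:300],None,fx=4,fy=4)[:,:,::-1])
st()
E
```

```text
above t3.84 p [0.4551 0.2043 0.2408] yaw 0.0148 F [-0.17 -0.29  0.22] M [-0.03 -0.02 -0.  ] g 0.0496
False
down t4.88 p [0.4549 0.2043 0.1695] yaw 0.0151 F [ 0.29 -0.5   0.91] M [-0.05 -0.02 -0.03] g 0.0500
closed t5.31 p [0.4549 0.2045 0.1695] yaw 0.0150 F [-0.86  2.38  4.18] M [0.35 0.17 0.06] g 0.0128
 t5.41 p [0.4549 0.2045 0.1695] yaw 0.0150 F [-0.86  1.82  5.39] M [ 0.49  0.11 -0.02] g 0.0127
```

View pics/w2.png

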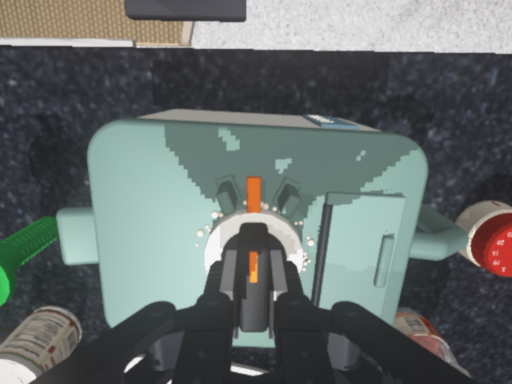

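The fingers hold the knob flats at about (252,290). The tab at (253,190) is still between its lugs. Next I'll probe the vertical stiffness.

```bash
python3 - <<'E'
from h import *
s=st('0');z=.169;X=[.4546,.2042]
for i in range(7):
    z+=.0004
    r.move_straight(X+[z],qy(.015),speed=.02);s=st('%.4f'%z)
    if s['contact_force'][2]<-3: break
r.hold(.1);st()
E
```

```text
0 t5.41 p [0.4549 0.2045 0.1695] yaw 0.0150 F [-0.86  1.82  5.39] M [ 0.49  0.11 -0.02] g 0.0127
0.1694 t5.66 p [0.4548 0.2044 0.1696] yaw 0.0149 F [0.69 3.05 4.11] M [ 0.66 -0.    0.01] g 0.0124
0.1698 t5.91 p [0.4547 0.2044 0.1696] yaw 0.0150 F [1.29 4.34 1.29] M [ 0.76 -0.19  0.04] g 0.0129
0.1702 t6.16 p [0.4545 0.2043 0.1698] yaw 0.0149 F [ 1.83  5.37 -4.09] M [ 0.89 -0.4   0.06] g 0.0122
 t6.26 p [0.4545 0.2042 0.1698] yaw 0.0150 F [ 1.83  4.54 -5.29] M [ 0.87 -0.43  0.02] g 0.0122
```

```bash
cat > rock.py <<'E'
from h import *
import json,os
class Rk:
    def __init__(s,x,y,z,a): s.x,s.y,s.z,s.a=x,y,z,a;s.ft=4.5
    def go(s,a,v=False):
        n=max(1,int(round(abs(a-s.a)/.055)));a0=s.a
        for b in np.linspace(a0,a,n+1)[1:]:
            r.move_straight([s.x,s.y,s.z],qy(b),speed=.02);s.a=b
            q=r.read_state();F=q['contact_force'];M=q['torque']
            if abs(M[2])>1.1: print('MZ',M,b);return False
            s.z+=np.clip((F[2]+s.ft)/9000*.6,-.0006,.0005)
            s.x+=np.clip(F[0]/9000*.4,-.0002,.0002);s.y+=np.clip(F[1]/9000*.4,-.0002,.0002)
            if v: st('a%.3f z%.4f'%(b,s.z))
        return True
    def save(s): json.dump([s.x,s.y,s.z,s.a],open('rk.json','w'))
def load(): return Rk(*json.load(open('rk.json')))
E
python3 - <<'E'
from rock import *
k=Rk(.4548,.2046,.1702,.015)
for a in(.08,-.15,.08): 
    print(a,k.go(a,True))
k.save()
E
```

```text
a0.080 z0.1702 t6.51 p [0.4545 0.2042 0.1699] yaw 0.0791 F [ 0.31  1.01 -4.79] M [ 0.35 -0.23  0.32] g 0.0122
0.08 True
a0.023 z0.1703 t6.76 p [0.4545 0.2043 0.1701] yaw 0.0221 F [ 0.27  0.45 -3.03] M [ 0.11 -0.04 -0.16] g 0.0123
a-0.035 z0.1703 t7.01 p [0.4547 0.2044 0.1702] yaw -0.0340 F [ 0.84 -0.76 -4.49] M [-0.   -0.09 -0.34] g 0.0129
a-0.092 z0.1704 t7.26 p [0.4546 0.2045 0.1702] yaw -0.0905 F [-0.5  -0.17 -2.34] M [-0.04  0.1  -0.28] g 0.0120
a-0.150 z0.1705 t7.51 p [0.4547 0.2046 0.1703] yaw -0.1479 F [ 0.04  1.41 -3.84] M [ 0.07 -0.07 -0.3 ] g 0.0123
-0.15 True
a-0.092 z0.1706 t7.76 p [0.4548 0.2046 0.1705] yaw -0.0915 F [-0.03 -0.79 -2.49] M [-0.06  0.01  0.19] g 0.0125
a-0.035 z0.1706 t8.01 p [0.4548 0.2046 0.1706] yaw -0.0360 F [ 0.14 -0.29 -3.88] M [-0.14  0.06  0.09] g 0.0124
a0.022 z0.1707 t8.26 p [0.4549 0.2046 0.1707] yaw 0.0208 F [ 0.17 -0.44 -3.53] M [-0.02  0.02  0.34] g 0.0125
a0.080 z0.1707 t8.51 p [0.4551 0.2047 0.1708] yaw 0.0779 F [-0.44 -0.35 -3.9 ] M [ 0.11 -0.1   0.37] g 0.0125
0.08 True
```

```bash
python3 - <<'E'
from rock import *
k=load();k.ft=5.2
for i in range(4):
    for a in(-.15,.08):
        if not k.go(a): raise SystemExit
    st('i%d z%.4f'%(i,k.z))
k.save()
im,d=optics.get_image("wrist");cv2.imwrite("pics/w3.png",im[:,:,::-1])
im,d=optics.get_image("side");cv2.imwrite("pics/s3.png",cv2.resize(im[120:240,160:300],None,fx=4,fy=4)[:,:,::-1])
E
```

```text
i0 z0.1719 t10.51 p [0.455  0.2045 0.1719] yaw 0.0779 F [-0.25 -0.5  -3.22] M [-0.15 -0.05  0.42] g 0.0125
i1 z0.1729 t12.51 p [0.4547 0.2046 0.1728] yaw 0.0779 F [-0.27 -0.12 -3.61] M [0.08 0.12 0.39] g 0.0126
i2 z0.1740 t14.51 p [0.4545 0.2044 0.1738] yaw 0.0774 F [ 0.25 -0.3  -1.99] M [-0.03  0.14  0.2 ] g 0.0124
i3 z0.1750 t16.51 p [0.4548 0.2044 0.1749] yaw 0.0779 F [-0.16  0.43 -2.59] M [-0.19 -0.04  0.31] g 0.0128
```

View pics/w3.png

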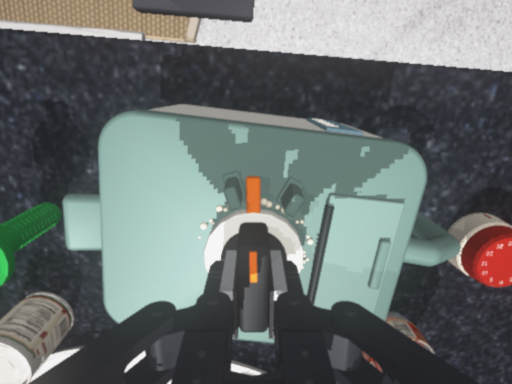

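View pics/s3.png

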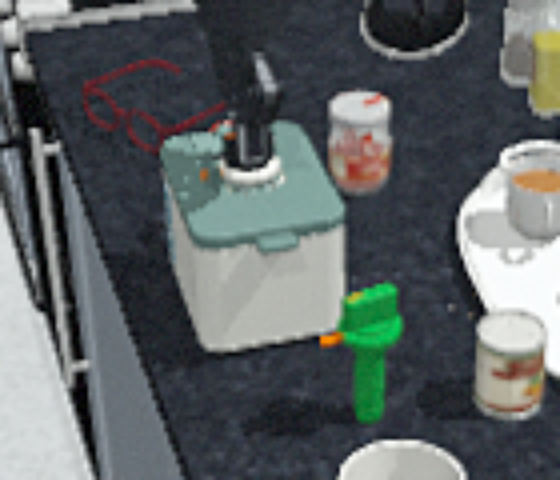

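The knob sits unchanged in the pads. The tab at (253,190) turns between the lugs at (234,190) and (292,195), and the jug is still standing, so I'll continue.

```bash
python3 - <<'E'
from rock import *
k=load();k.ft=5.5
for i in range(6):
    for a in(-.15,.08):
        if not k.go(a): raise SystemExit
    st('i%d z%.4f'%(i,k.z))
    if k.z>.1795: break
k.save()
im,d=optics.get_image("wrist");cv2.imwrite("pics/w4.png",im[:,:,::-1])
im,d=optics.get_image("top");cv2.imwrite("pics/t4.png",cv2.resize(im[170:260,100:250],None,fx=4,fy=4)[:,:,::-1])
E
```

```text
i0 z0.1766 t18.61 p [0.4548 0.2045 0.1764] yaw 0.0776 F [ 0.11  0.16 -1.69] M [0.16 0.04 0.28] g 0.0124
i1 z0.1799 t20.61 p [0.4544 0.2045 0.1794] yaw 0.0773 F [-0.34 -0.21 -0.77] M [-0.03 -0.07  0.07] g 0.0120
```

View pics/w4.png

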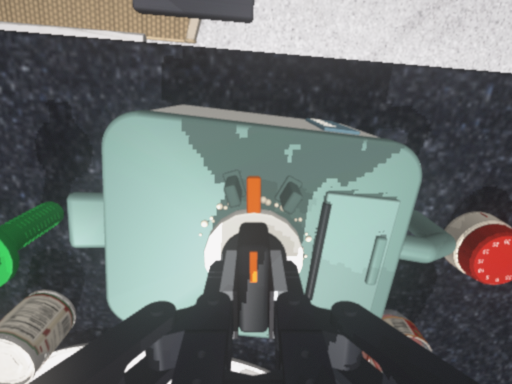

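Fz has dropped to about the cartridge's weight and the turning torque to near zero, so it is past the seal. I'll centre the yaw and lift slowly with a force guard.

```bash
python3 - <<'E'
from rock import *
k=load();x,y=.4546,.2045
r.move_straight([x,y,k.z],qy(-.02),speed=.02);st('c')
f=r.move_straight([x,y,.186],qy(-.02),speed=.012,max_force=6);st('l1 %s'%f)
if not f:
    f=r.move_straight([x,y,.21],qy(-.02),speed=.05,max_force=6);st('l2 %s'%f)
if not f:
    f=r.move_straight([x,y,.31],qy(-.02),speed=.09,max_force=8);st('l3 %s'%f)
for n in("top","side"):
    im,d=optics.get_image(n);np.savez(f"pics/{n}5.npz",im=im,d=d)
    cr=im[150:260,100:360] if n=="top" else im[80:290,150:330]
    cv2.imwrite(f"pics/{n}5.png",cv2.resize(cr,None,fx=2.8,fy=2.8)[:,:,::-1])
d=np.load('pics/top5.npz')['d'];c=cam('top');P=cloud(c,d);z=P[...,2]
m=np.zeros(z.shape,bool);m[185:250,295:345]=1
q=P[m&(z>.086)&(z<.1)][:,:2]
from scipy.optimize import least_squares
for it in range(3):
    s=least_squares(lambda p:np.hypot(*(q-p[:2]).T)-p[2],[.46,-.175,.042],loss='soft_l1',f_scale=.002);e=abs(s.fun);q=q[abs(np.hypot(*(q-s.x[:2]).T)-s.x[2])<.006]
print('rim',s.x,len(q))
E
```

```text
c t20.96 p [0.4544 0.2044 0.1798] yaw -0.0185 F [ 0.07 -0.19 -0.9 ] M [ 0.05 -0.01  0.01] g 0.0126
l1 False t21.62 p [0.4546 0.2045 0.186 ] yaw -0.0199 F [ 1.2   0.3  -1.98] M [-0.04 -0.    0.02] g 0.0124
l2 False t22.25 p [0.4545 0.2045 0.2101] yaw -0.0200 F [-0.2   0.33 -2.31] M [-0.06  0.01  0.02] g 0.0127
l3 False t23.51 p [0.4544 0.2044 0.3094] yaw -0.0200 F [-0.57 -0.55 -2.16] M [-0.01  0.02 -0.01] g 0.0126
rim [ 0.45773012 -0.16886891  0.04289244] 167
```

View pics/side5.png

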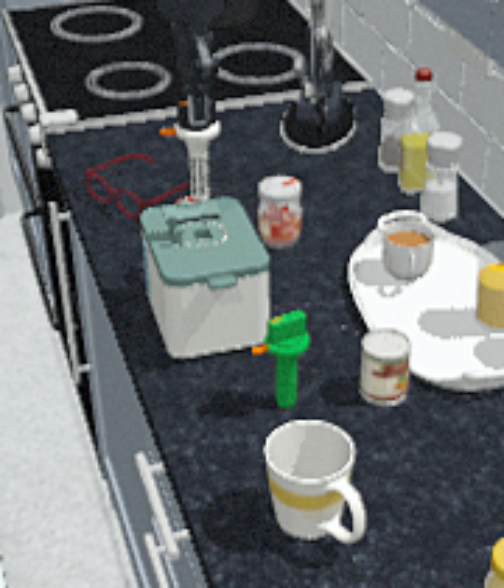

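View pics/top5.png

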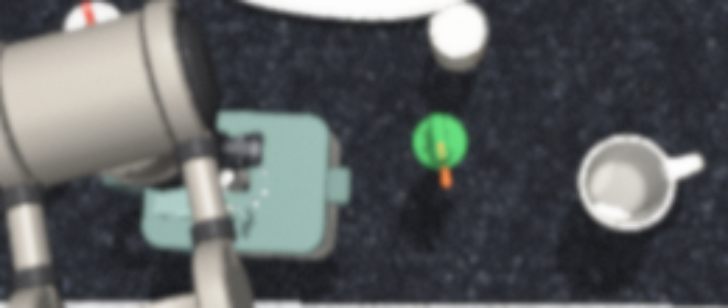

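```bash
python3 - <<'E'
from h import *
for n,box in(("top",(298,190,345,245)),("side",(235,222,285,275))):
    im=np.load(f'pics/{n}5.npz')['im'];c=cam(n);x0,y0,x1,y1=box
    hsv=cv2.cvtColor(im,cv2.COLOR_RGB2HSV);m=np.zeros(im.shape[:2],np.uint8)
    m[y0:y1,x0:x1]=((hsv[...,2]>105))[y0:y1,x0:x1]*255
    cs,_=cv2.findContours(m,cv2.RETR_EXTERNAL,cv2.CHAIN_APPROX_NONE);k=max(cs,key=cv2.contourArea)[:,0].astype(float)
    X=np.array([plane(c,p,.094)[:2] for p in k],np.float32)
    if n=="top":
        # drop handle side
        from scipy.optimize import least_squares
        s=least_squares(lambda p:np.hypot(*(X-p[:2]).T)-p[2],[.46,-.17,.045],loss='soft_l1',f_scale=.0015);print(n,s.x)
        g=s.x
    else:
        # rays of the far (upper) half of the rim only
        Y=X[X[:,1]>-.165] if False else X[(X-[.458,-.169])@np.array([.28,.77])>0.01]
        s=least_squares(lambda p:np.hypot(*(Y-p).T)-.045,[.46,-.17],loss='soft_l1',f_scale=.0015);print(n,s.x,len(Y))
print(proj(cam('side'),[.4577,-.1689,.094]),proj(cam('top'),[.4577,-.1689,.094]))
E
```

```text
top [ 0.45764032 -0.16995537  0.04745287]
side [ 0.46002224 -0.17041657] 33
[258.99180444 240.13973548] [323.33372498 214.55526574]
```

```bash
python3 - <<'E'
from h import *
r.move_straight([.458,-.170,.31],qy(-.02),speed=.15)
st()
for n in("top","side","wrist"):
    im,d=optics.get_image(n);np.savez(f"pics/{n}6.npz",im=im,d=d)
    cr=im[150:260,220:400] if n=="top" else im[120:300,180:330]
    if n=="wrist":cr=im
    cv2.imwrite(f"pics/{n}6.png",cv2.resize(cr,None,fx=1 if n=="wrist" else 3,fy=1 if n=="wrist" else 3)[:,:,::-1])
E
```

```text
t26.26 p [ 0.4581 -0.1696  0.3101] yaw -0.0193 F [ 0.87  0.52 -1.32] M [-0.02  0.04 -0.03] g 0.0123
```

View pics/side6.png

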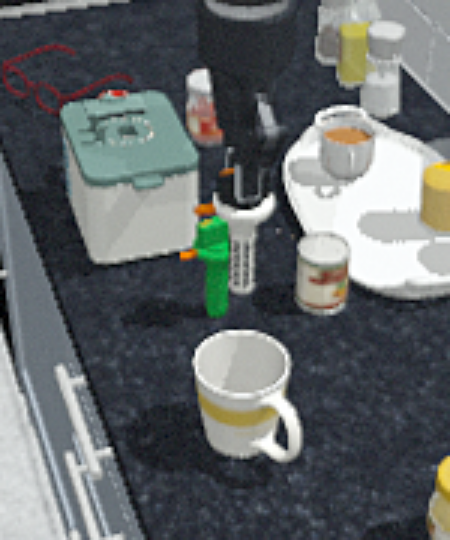

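View pics/wrist6.png

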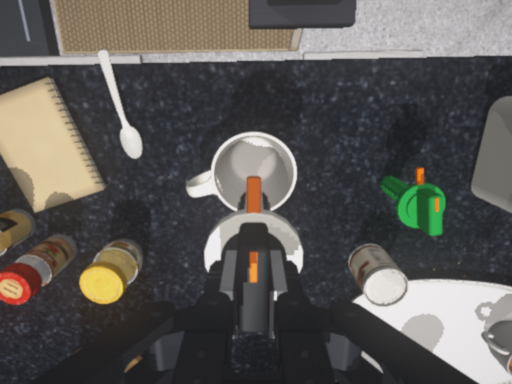

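The top and side fits agree on the mug centre, about (0.458, -0.170). The cartridge hangs upright over it. I'll descend with a force guard.

```bash
python3 - <<'E'
from h import *
x,y=.4585,-.170
f=r.move_straight([x,y,.16],qy(-.02),speed=.1,max_force=6);st(f)
if not f:
    f=r.move_straight([x,y,.1315],qy(-.02),speed=.03,max_force=3);st(f)
im,d=optics.get_image("side");cv2.imwrite("pics/side7.png",cv2.resize(im[150:300,190:330],None,fx=4,fy=4)[:,:,::-1])
im,d=optics.get_image("wrist");cv2.imwrite("pics/w7.png",im[:,:,::-1])
E
```

```text
False t28.06 p [ 0.4588 -0.1701  0.1605] yaw -0.0200 F [ 0.7  -0.11 -2.38] M [-0.02  0.06 -0.  ] g 0.0123
True t28.88 p [ 0.4584 -0.1699  0.1337] yaw -0.0200 F [-0.84 -0.18  4.35] M [ 0.03  0.03 -0.04] g 0.0125
```

View pics/side7.png

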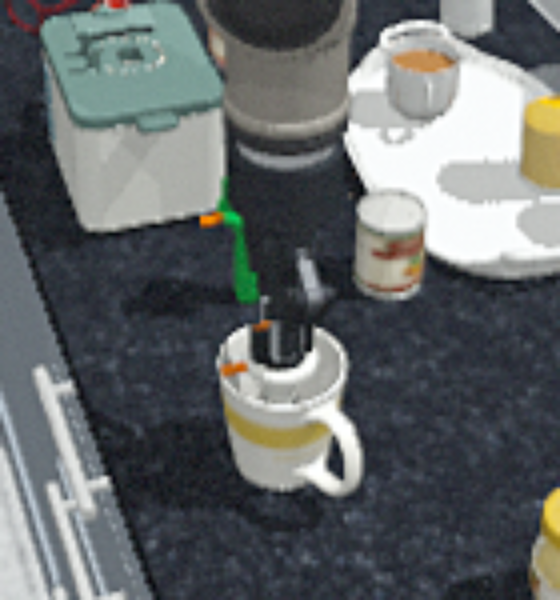

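View pics/w7.png

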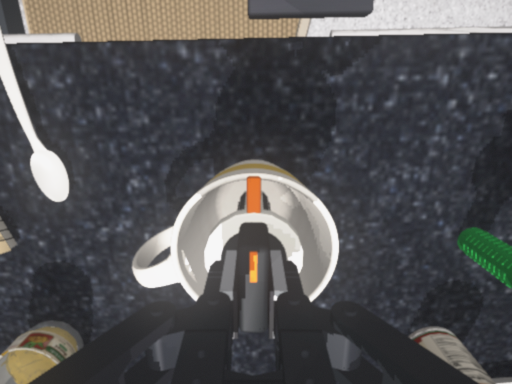

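Contact came at TCP z 0.1337, matching the floor height I expected. The cartridge is centred in the mug, with the tab at (253,195) just at the rim. Releasing now.

```bash
python3 - <<'E'
from h import *
command_gripper(.035);st('open');r.hold(.2)
r.move_straight([.4585,-.170,.18],speed=.05);r.move_straight([.4585,-.170,.34],speed=.15);st()
im,d=optics.get_image("wrist");cv2.imwrite("pics/w8.png",im[:,:,::-1])
r.reach([.40,.05,.40],qy(-.02));r.hold(.3);st()
for n in("top","side"):
    im,d=optics.get_image(n);np.savez(f"pics/{n}8.npz",im=im,d=d)
    cr=im[170:250,120:380] if n=="top" else im[120:300,180:330]
    cv2.imwrite(f"pics/{n}8.png",cv2.resize(cr,None,fx=3,fy=3)[:,:,::-1])
E
```

```text
open t29.32 p [ 0.4577 -0.1695  0.1328] yaw -0.0201 F [ 0.38 -0.33 -0.03] M [ 0.01 -0.01 -0.  ] g 0.0347
 t31.83 p [ 0.4582 -0.1698  0.3391] yaw -0.0200 F [-0.04 -0.34  0.  ] M [ 0.03  0.   -0.04] g 0.0349
 t33.12 p [0.4003 0.0493 0.3996] yaw -0.0215 F [-0.03  0.59 -0.65] M [-0.01  0.01  0.  ] g 0.0349
```

View pics/w8.png

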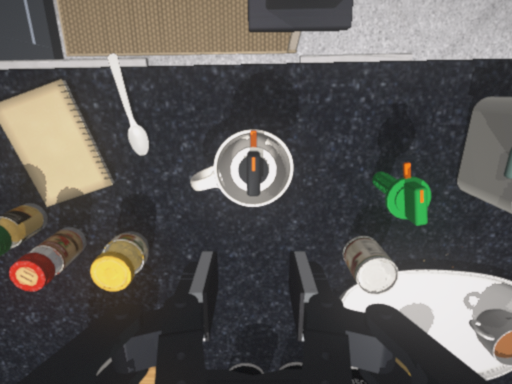

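View pics/side8.png

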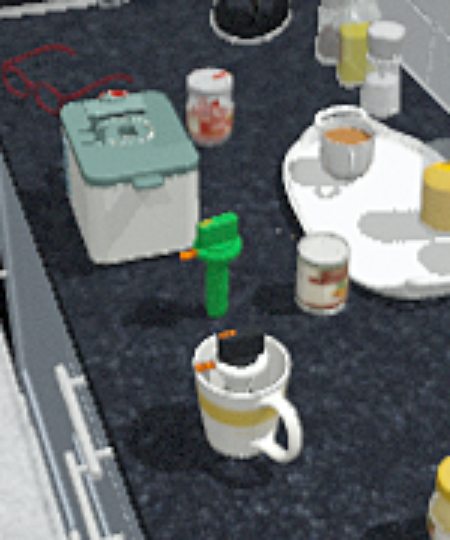

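View pics/top8.png

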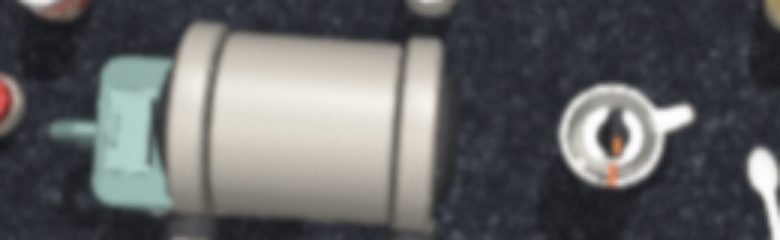

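The cartridge stands upright in the mug with the flange centred. I'll do a quick numeric check, then hand in.

```bash
python3 - <<'E'
from h import *
d=np.load('pics/top8.npz')['d'];P=cloud(cam('top'),d)
b=P[195:240,305:345].reshape(-1,3);k=b[(b[:,2]>.12)&(b[:,2]<.15)];print('knob top',len(k),k.mean(0),np.ptp(k,0),'std z',k[:,2].std(),'slope',np.polyfit(k[:,0],k[:,2],1)[0])
a=np.load('pics/side0im.npy')[150:210,200:255].astype(int);e=np.load('pics/side8.npz')['im'][150:210,200:255].astype(int)
g=lambda x:cv2.cvtColor(x.astype(np.uint8),cv2.COLOR_RGB2GRAY).astype(np.float32)
print('jug image shift px',cv2.phaseCorrelate(g(a),g(e)))
E
python3 -c "
from h import *
st();r.finish_job()"
```

```text
knob top 88 [ 0.45601751 -0.16796701  0.13089553] [0.04184773 0.01312571 0.01715505] std z 0.0038340153823204545 slope 0.03226247825883629
jug image shift px ((0.021131857557357137, 0.09503472890719422), 0.7070153505272335)
 t33.22 p [0.4002 0.0495 0.3998] yaw -0.0210 F [-0.38  0.27 -0.18] M [-0.02  0.03 -0.03] g 0.0349
the job is handed in; nothing more can be done
```

The cartridge is out of the jug and standing foot down, knob up, in the yellow-banded mug. I handed the job in at about 33 s of the 64 s allowed; no verdict is reported, so success isn't confirmed.

- **Breaking free:** I gripped the knob by its flat sides and rocked it over about 0.23 rad, mostly with 2–5 N of upward pull. It took about 15 arcs. The turning torque I read stayed near 0.4 N m, so there was no sign of the tab hitting a lug. It had risen about 9–10 mm when the load dropped away, and I then lifted it straight out with a force guard.
- **Placing:** The foot met the mug floor at the expected height, and I released and backed away.
- **Cartridge check:** The knob top is at z ≈ 0.131 m (0.132 expected), within about 3 mm of the mug's centre. Its slope is about 0.03 rad, so it is nearly upright.
- **Jug and surroundings:** The jug moved less than 0.1 pixel in the side view between start and end. I checked the mug and bystanders by eye only, and they look unmoved.
- **Limits of these checks:** The tab sits right at the mug rim, so I can't rule out a light touch there. In the last top view the arm hid part of the jug, so its final check rests on the side view.

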